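# Feed a cassette through the transfer lock with the pusher

## Task

Raise the shutter of the transfer lock so that it stays well up by itself, draw the pusher out from under the low steel riser by its blade, then hold it by its handle and push the white cassette along the channel, under the shutter, until it rests against the stop at the far end inside. Draw the pusher back out, lay it flat on the bench and let go, leaving the shutter up and not moving or tipping the jar and the steel fitting that stand on the bench.

Things in the scene. Friction and masses are not known exactly. Their poses are not given: they have to be found in the camera images.
- lock: Fixed transfer lock: steel base with a straight channel, its inner half in a clear box (y -2 to -134 mm, 120 mm wide, roof 79 mm above the bench). Origin: bench level, channel centre line, mouth of the box. Feed goes along its own -y; z up. Channel 28 mm wide, floor 8 mm above the bench, walls 6 mm thick and 20 mm high over the floor, from y = +80 mm (open end) to a stop at y = -120 mm.
- stop (a point): Middle of the stop's face inside the box, on the channel floor; its axes are those of the lock. The cassette is home when its leading face touches it, its centre then 18 mm before this point.
- channel_entry (a point): Middle of the open end of the channel, on its floor (8 mm above the bench), no sill or wall across it; axes of the lock. From here to 67 mm along the feed the channel is an open-topped trough; then come two shutter posts (12 x 14 mm, 140 mm tall, centred at lock x = +-43 mm, y = +6 mm).
- shutter (a joint): Height of the shutter in m: 0 shut (lower edge 1 mm above the channel floor), 0.075 fully raised. It weighs 0.3 kg; friction (6 N) holds it wherever it is left; lifting takes about 9 N. Well up means above 0.045.
- shutter_bar (a point): Centre of the grey grip bar on top of the shutter, 122 mm above the bench when shut; it rises with the shutter. Bar 60 mm long (lock x), 12 mm thick (lock y), 14 mm high; free on both thin sides, on a 44 mm wide, 5 mm thick neck.
- cassette: Loose white plastic block with a round dark window on top, 24 mm wide (x) x 36 mm long (y) x 20 mm high, 50 g, lying in the open trough of the channel. Origin: centre of its underside.
- pusher: Loose push stick, 110 g: aluminium blade 180 long, 14 wide, 16 mm high, and in line with it a grey handle 80 long, 34 wide (too wide for the channel), 26 mm high, undersides flush. Origin: underside at the shoulder between them. Blade tip at its own x = -180 mm, handle end at x = +80 mm, z up. Starts flat on the bench, handle under the riser, about 110 to 150 mm of blade sticking out.
- pusher_tip (a point): Centre of the flat end face of the pusher's blade, 8 mm above its underside; axes of the pusher.
- riser: Fixed low stand of perforated sheet steel, 240 mm wide (y), 200 mm deep, top 55 mm above the bench, 51 mm clear below, open at the front, closed by 4 mm sheets at both sides and the back. Origin: bench level, middle of the front edge; the stand extends along its own +x. Two jars up to 115 mm tall are fixed on it, 105 mm or more behind the front edge.
- jar: Loose glass jar with blue screw collar and steel top, 78 mm across, 130 mm high over its stubs, standing on the bench. Origin: centre of its underside. Leave it alone.
- fitting: Loose turned steel fitting, 32 mm across the foot, 45 mm high, standing on the bench. Origin: centre of its underside. Leave it alone.
Not all that is in view belongs to the job. What is shaped like the lock but pink or red is not meant.

How it is judged:
By the outcome, as a careful person would: the job done as asked, in the order asked, and still so for the second after the job is handed in, with the robot touching nothing.
It also fails if it takes over 69 s, if anything falls off the work surface, if the arm or the gripper's body presses on something with over 40 N, if the wrist force passes 120 N, or if a joint passes its speed limit or range.

## Robot

A 6-joint arm with a two-finger parallel gripper is mounted at the origin on the work surface. World frame = base frame: x ahead of the robot, y to its left, z up, the work surface at z = 0. Lengths are in mm, angles in rad, forces in N, time in s.
With the tool pointing down it reaches from about 300 to 875 mm from the base axis. Payload 4.2 kg.
Tool frame: the origin (TCP) lies between the finger pads; the fingertips stand 14 mm ahead of it and the grasp point (between the pads) lies 5 mm behind it; x points along the fingers, z is the direction in which the jaws open and shut, and the axes are right-handed (so a half turn about x gives the same grasp; the last joint's range is limited). The gripper opens to 85 mm and grips with 20 to 120 N. Pads are 22 mm wide; open, the fingers measure 114 mm over their backs; the gripper's body (76 mm by 85 mm) begins 54 mm behind the grasp point. The pads swing forward as they close: fully open they stand 13 mm farther back than shut.
Start: joints at [-1.181, 0.32, 1.565, -0, 1.257, -0.02], TCP at [229.099, -527.403, 245.338] pointing down, gripper open.
Joint ranges: [-3.11, 3.11], [-0.84, 2.01], [0.21, 2.61], [-1.34, 4.49], [0.05, 2.63], [-2.56, 2.56]. Speed limits (rad/s): [2.57, 2.57, 3.14, 3.14, 3.14, 3.14].

## Interface

Orientations are given as a 3x3 rotation matrix whose columns are the frame's x, y, z axes.
In Python, from rig import manip gives the robot as it stands.
- The arm moves only by the tool drive_tool, never from a script. Its argument "moves" is a list of rows, each a list of 3 entries, a list of its own where there are three numbers: the shift along the tool's x, y, z in units of 50 mm (1.0 is 50 mm), then the turn, a rotation vector about the tool's x, y, z in units of 5 degrees (1.0 is 5 degrees), then the finger opening in mm, from 0 to 85.4. In form: [[[dx, dy, dz], [wx, wy, wz], hand], ...]. A call has 1 to 8 rows; each row shifts and turns the pose as measured when the row begins, along the tool's axes as they then stand; what a row does not reach is not made up. A row lasts 1/8 s, in which the tool goes at most 62.5 mm and 10.7 degrees, less where a joint would pass 70% of its speed; a pose out of reach is approached as far as the arm can. A call with a number of a shift or a turn outside -1 to 1 is refused whole. A call with a gripper value outside its range is refused whole. The fingers move at their own pace and stop on an object; "squeeze" is the grip in N (left out, the last holds). Time passes only in rows, so rows that do not move let the fingers close. It gives the time, the measured TCP pose, the force and the opening at its end, in the units of the state.
- manip.sense(): the state, without advancing time (a new reading comes with each control period).
- manip.snapshot(name): name is "scene" or "side" or "wrist"; returns a dict with "pixels" (480x640x3 uint8, red, green, blue), "range_z" (480x640 float32, mm along the optical axis (not along the pixel's ray), 0 where there is no reading), "mtx" (3x3 intrinsics, pixels), "distortion" ([k1, k2, p1, p2, k3] as OpenCV has them; the pictures are not rectified), "extrinsics" (4x4, takes a point from world to camera coordinates); the wrist camera has in their place "T_tool_cam" (4x4, takes a point from camera to tool coordinates, whose origin is the TCP and whose axes are the tool frame's). Camera axes: x right, y down, z forward; pixel columns grow to the right and rows downward; lengths in mm; the calibration is good to about 2 mm. A picture is of the moment at which its call begins: read the wrist's pose just before it.
- manip.job_done(): hands the job in, once; it reports no verdict.
The state is a dict: "time_s": time; "joint_pos": joint angles; "joint_velocities": joint speeds; "tau": joint torques, N m; "eef_pos": TCP position; "orientation": TCP orientation; "contact_force": force on the tool from outside, world axes, zero at the start; "torque": the same for the moment, N m; "width": finger opening in mm.
Only numpy, scipy, OpenCV 4.12 (cv2) and the standard library are available. Lean on these libraries where they do the work, as an engineer would, in place of code of your own. Each camera call takes 0.05 s, during which the arm holds its last target.

## Working session

There is one attempt and no reset: what is moved stays moved. The work goes in short steps, Python scripts to look and compute and a tool call to move; the robot and the scene stay as the last step left them, time stands still between calls to the robot, and variables do not carry over. Pictures are saved under pics/ and viewed, and the job is handed in when it is done.

Besides the shell and the picture viewer there is one more tool, called after "Call:" as name(argument=value, ...), one argument or row to a line, values as JSON. drive_tool: Moves the arm, as the interface text tells. Shifts and turns lie within -1 to 1; 1 stands for 50 mm of shift or 5 degrees of turn. Its arguments: {"type":"object","properties":{"moves":{"type":"array","items":{"type":"array"}},"squeeze":{"type":"number"}},"required":["moves"]}

```bash
ls; mkdir -p pics; cat > h.py <<'E'
import numpy as np, cv2
from rig import manip
def snap(n,fn):
    s=manip.sense(); d=manip.snapshot(n); cv2.imwrite('pics/'+fn+'.png',cv2.cvtColor(d['pixels'],cv2.COLOR_RGB2BGR))
    if n=='wrist':
        T=np.eye(4);T[:3,:3]=s['orientation'];T[:3,3]=s['eef_pos']; d['c2w']=T@np.array(d['T_tool_cam'])
    else: d['c2w']=np.linalg.inv(np.array(d['extrinsics']))
    np.savez('pics/'+fn+'.npz',**{k:np.array(v) for k,v in d.items()})
    return d
def load(fn): return dict(np.load('pics/'+fn+'.npz'))
def ray(d,u,v):
    p=cv2.undistortPoints(np.array([[[u,v]]],float),np.array(d['mtx'],float),np.array(d['distortion'],float))[0,0]
    return d['c2w'][:3,:3]@np.array([p[0],p[1],1.]), d['c2w'][:3,3]
def atz(d,u,v,z):
    r,o=ray(d,u,v); return o+r*(z-o[2])/r[2]
def dep(d,u,v):
    r,o=ray(d,u,v); return o+r*float(d['range_z'][int(round(v)),int(round(u))])
def proj(d,P):
    w2c=np.linalg.inv(d['c2w']); rv=cv2.Rodrigues(w2c[:3,:3])[0]
    return cv2.projectPoints(np.array(P,float).reshape(-1,1,3),rv,w2c[:3,3],np.array(d['mtx'],float),np.array(d['distortion'],float))[0].reshape(-1,2)
E
python3 - <<'E'
from h import *
for n in ['scene','side','wrist']:
    d=snap(n,n+'0'); print(n,np.round(d['c2w'],2).tolist(),np.round(d['mtx'],1).tolist())
s=manip.sense();print(s)
E
```

```text
pics
scene [[0.36, 0.51, -0.78, 1589.82], [0.93, -0.18, 0.31, -382.78], [0.01, -0.84, -0.54, 833.47], [0.0, 0.0, 0.0, 1.0]] [[569.6, 0.0, 320.1], [0.0, 569.6, 237.5], [0.0, 0.0, 1.0]]
side [[-0.92, -0.29, 0.26, 213.05], [-0.39, 0.66, -0.64, 706.52], [0.01, -0.69, -0.72, 855.8], [0.0, 0.0, 0.0, 1.0]] [[574.7, 0.0, 325.9], [0.0, 574.7, 239.2], [0.0, 0.0, 1.0]]
wrist [[0.4, -0.88, -0.25, 292.21], [-0.92, -0.38, -0.11, -499.33], [-0.0, 0.27, -0.96, 372.72], [0.0, 0.0, 0.0, 1.0]] [[423.7, 0.0, 314.1], [0.0, 423.7, 244.3], [0.0, 0.0, 1.0]]
{'time_s': 0.15, 'joint_pos': array([-1.18100154e+00,  3.20173440e-01,  1.56536132e+00, -5.95818765e-06,
        1.25740716e+00, -1.99915696e-02]), 'joint_velocities': array([-0.00024516, -0.00075116, -0.00231431, -0.00063757, -0.00048755,
        0.00125634]), 'tau': array([ 1.20061159e-04, -4.15841568e+01, -2.34346157e+01, -2.96912868e-07,
        6.01932756e-03,  1.67457387e-05]), 'eef_pos': array([ 228.96854944, -527.09317994,  244.67363515]), 'orientation': array([[-5.17961403e-04,  9.17205236e-01,  3.98414717e-01],
       [ 1.24589829e-03,  3.98415053e-01, -9.17204390e-01],
       [-9.99999090e-01,  2.13077431e-05, -1.34910806e-03]]), 'contact_force': array([ 0.71043972, -0.79640487, -0.99179654]), 'torque': array([0.02006019, 0.00655567, 0.01880311]), 'width': 85.31787553041613}
```

View pics/scene0.png

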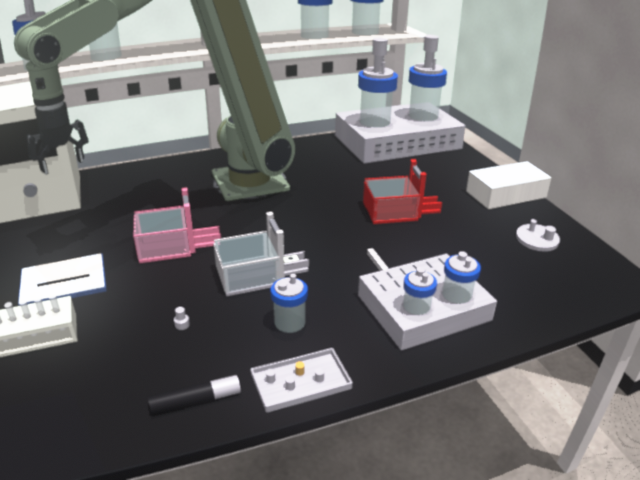

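View pics/side0.png

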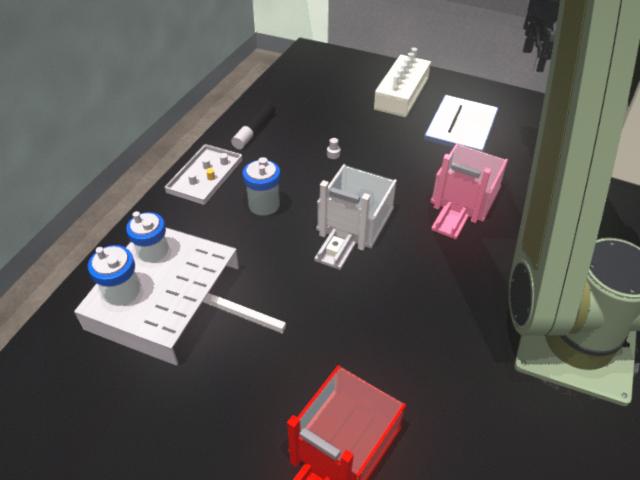

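View pics/wrist0.png

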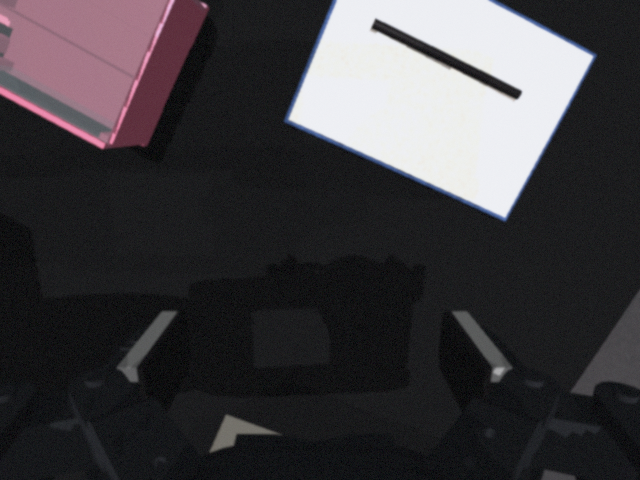

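```bash
python3 - <<'E'
import cv2
a=cv2.imread('pics/side0.png')
cv2.imwrite('pics/c1.png',cv2.resize(a[150:290,290:410],None,fx=4.2,fy=4.2,interpolation=cv2.INTER_CUBIC))
cv2.imwrite('pics/c2.png',cv2.resize(a[200:370,70:300],None,fx=3.4,fy=3.4,interpolation=cv2.INTER_CUBIC))
b=cv2.imread('pics/scene0.png')
cv2.imwrite('pics/c3.png',cv2.resize(b[205:345,205:325],None,fx=4.2,fy=4.2,interpolation=cv2.INTER_CUBIC))
E
```

```text
(no output)
```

View pics/c1.png

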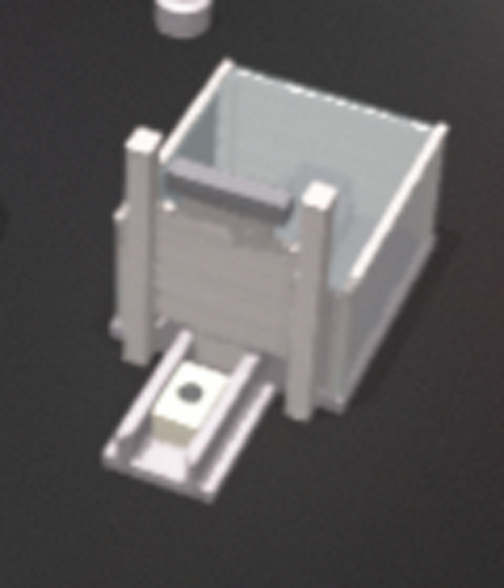

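View pics/c2.png

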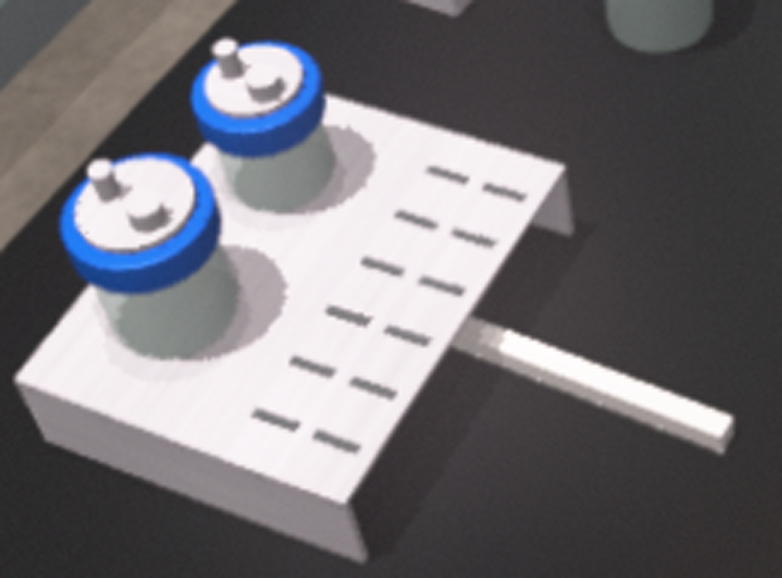

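View pics/c3.png

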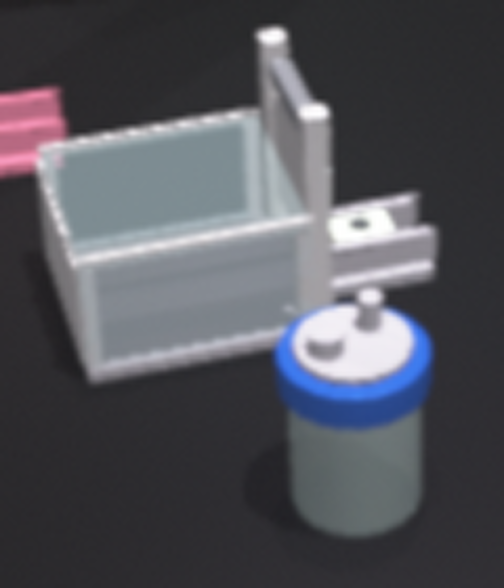

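```bash
cat > fit.py <<'E'
from h import *
from scipy.optimize import least_squares
S=load('side0');C=load('scene0')
c1=lambda u,v:(290+u/4.2,150+v/4.2); c3=lambda u,v:(205+u/4.2,205+v/4.2); c2=lambda u,v:(70+u/3.4,200+v/3.4)
def tw(p,P):
    P=np.array(P,float);c,s=np.cos(p[2]),np.sin(p[2])
    return np.c_[p[0]+c*P[:,0]-s*P[:,1],p[1]+s*P[:,0]+c*P[:,1],P[:,2]]
def fit(obs,p0):
    def f(p):
        r=[]
        for d,uv,P in obs: r+=list(proj(d,tw(p,[P]))[0]-uv)
        return r
    o=least_squares(f,p0,loss='soft_l1');print(np.round(o.x,3),'res',np.round(np.array(f(o.x)).reshape(-1,2),1).tolist());return o.x
if __name__=='__main__':
    print('post tops',atz(S,*c1(143,142),140),atz(S,*c1(319,193),140),atz(C,*c3(272,36),140),atz(C,*c3(316,110),140))
    a=atz(S,*c1(143,142),140);b=atz(S,*c1(319,193),140);m=(a+b)/2;x=a-b;p0=[m[0],m[1],np.arctan2(x[1],x[0])]
    L=fit([(S,c1(143,142),(43,6,140)),(S,c1(319,193),(-43,6,140)),(C,c3(272,36),(-43,6,140)),(C,c3(316,110),(43,6,140)),
     (S,c1(228,65),(60,-134,79)),(S,c1(443,128),(-60,-134,79)),(C,c3(42,148),(-60,-134,79)),(C,c3(85,262),(60,-134,79))],p0)
    print('chan end side',[ (np.array(q)-[290,150])*4.2 for q in proj(S,tw(L,[(20,80,0),(-20,80,0),(20,80,28),(-20,80,28)]))])
    print('bar',tw(L,[(0,0,122),(30,0,129),(0,80,8)]), dep(S,*c1(230,190)))
    w=atz(S,*c1(189,392),28);print('cassette window',w)
    # pusher: tip top corners, top edge
    for u,v in [(733,418),(717,440),(505,333),(498,352),(733,430)]: print('push',atz(S,*c2(u,v),16))
    for u,v in [(563,165),(350,503)]: print('riser front corner',atz(S,*c2(u,v),55))
E
python3 fit.py
```

```text
post tops [532.87370422 -63.76719568 140.        ] [447.73421441 -63.68323665 140.        ] [452.34968348 -63.69869726 140.        ] [536.34188833 -64.08644782 140.        ]
[ 4.90103e+02 -6.79090e+01 -2.20000e-02] res [[-0.4, 0.2], [-0.3, 1.0], [0.5, -1.2], [0.1, -0.8], [-1.2, -0.5], [0.4, 0.0], [-1.3, -0.2], [-1.5, 0.2]]
chan end side [array([117.7186397 , 474.59264198]), array([195.24441351, 501.6279262 ]), array([117.96884814, 434.64784441]), array([196.92150497, 461.79351602])]
bar [[490.1030509  -67.90897354 122.        ]
 [520.09565808 -68.57494244 129.        ]
 [491.87896797  12.07131227   8.        ]] [488.27995386 -59.44545631 130.51100064]
cassette window [492.05209242 -26.90353496  28.        ]
push [502.2815455  178.57576601  16.        ]
push [503.83217396 194.53156384  16.        ]
push [640.2983943  178.02222332  16.        ]
push [637.20747855 190.86613056  16.        ]
push [498.96675937 185.47796727  16.        ]
riser front corner [650.96552596  85.92202905  55.        ]
riser front corner [636.96637687 324.55291063  55.        ]
```

```bash
python3 - <<'E'
from fit import *
print('jar collar ctr',atz(S,262,172,115),'base front',atz(S,263,213,0)); print('fitting base',atz(S,334,157,0))
print('jar scene',atz(C,289,290,115)); print('fit scene',atz(C,182,327,0))
for u,v in [(338,372),(404,405),(295,424),(347,458)]: print('red',atz(S,u,v,79))
for u,v in [(365,303),(395,342),(360,293)]: print('riser scene',atz(C,u,v,55))
print(dep(S,343,195),dep(S,340,194),dep(C,275,228),dep(C,277,232))
E
```

```text
jar collar ctr [672.91589367 -73.71592027 115.        ] base front [678.13719796 -72.4487992    0.        ]
fitting base [ 612.36976071 -314.96262354    0.        ]
jar scene [ 718.15172974 -104.08805215  115.        ]
fit scene [ 624.478438   -321.75111698    0.        ]
red [366.34926072 269.48348275  79.        ]
red [254.55772497 283.27693562  79.        ]
red [390.53892442 374.81705904  79.        ]
red [302.25691881 392.96746735  79.        ]
riser scene [744.06122069  58.04228931  55.        ]
riser scene [875.70442839  63.04901432  55.        ]
riser scene [708.80247728  62.18516207  55.        ]
[491.23395326 -57.76389875 131.41490757] [497.44899459 -57.99204611 131.51097324] [507.33549316 -67.81471743 132.34802808] [531.92615733 -70.530815   136.56519168]
```

Call:
drive_tool(
  moves=[
    [[0, 1, 0], [1, 0, 0], 60],
    [[0, 1, 0], [1, 0, 0], 60],
    [[0, 1, -0.5], [1, 0, 0], 60],
    [[0, 1, -0.5], [1, 0, 0], 60],
    [[0, 0.5, -1], [1, 0, 0], 60],
    [[0, 0.5, -1], [0, 0, 0], 60],
  ],
)

```text
time_s: 0.9
eef_pos: [466.2, -321.9, 241.8]
orientation: [[-0.003, 0.999, -0.05], [0.003, -0.05, -0.999], [-1.0, -0.003, -0.003]]
contact_force: [0.7, -0.3, 1.3]
width: 60.0
```

Call:
drive_tool(
  moves=[
    [[0, 0.2, -1], [0, 0, 0], 45],
    [[0, 0.2, -1], [0, 0, 0], 45],
    [[0, 0.1, -1], [-0.3, 0, 0], 45],
    [[0, 0, -1], [0, 0, 0], 45],
    [[0, 0, -0.6], [0, 0, 0], 45],
    [[0, 0, 0], [0, 0, 0], 45],
  ],
)

```text
time_s: 1.65
eef_pos: [501.7, -82.2, 240.5]
orientation: [[-0.005, 1.0, -0.017], [0.004, -0.017, -1.0], [-1.0, -0.005, -0.004]]
contact_force: [0.4, -0.4, 0.2]
width: 44.6
```

```bash
python3 - <<'E'
from h import *
snap('wrist','w1');snap('side','s1')
E
```

```text
(no output)
```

View pics/w1.png

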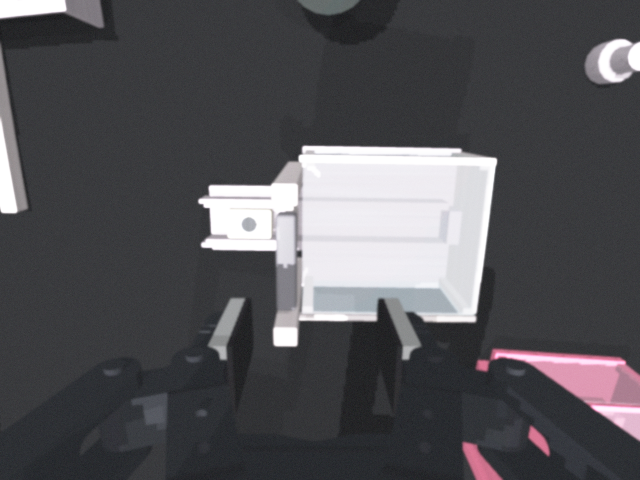

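View pics/s1.png

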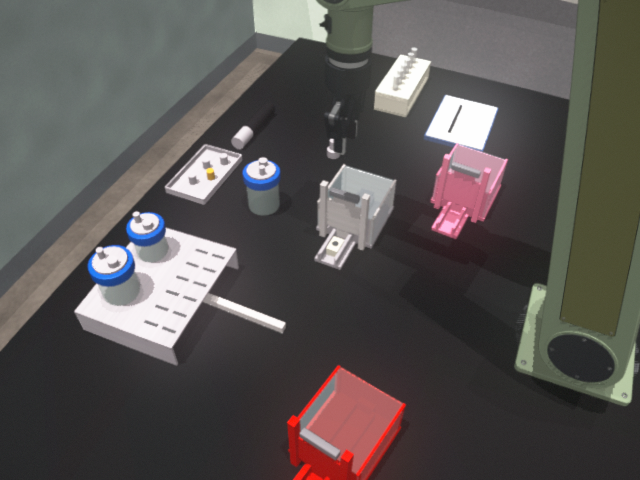

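```bash
python3 - <<'E'
import cv2
a=cv2.imread('pics/w1.png')
cv2.imwrite('pics/c4.png',cv2.resize(a[140:350,190:340],None,fx=4,fy=4,interpolation=cv2.INTER_CUBIC)[:,:])
cv2.imwrite('pics/c4.png',cv2.resize(a[145:350,190:340],None,fx=2.9,fy=2.9,interpolation=cv2.INTER_CUBIC))
E
```

```text
(no output)
```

View pics/c4.png

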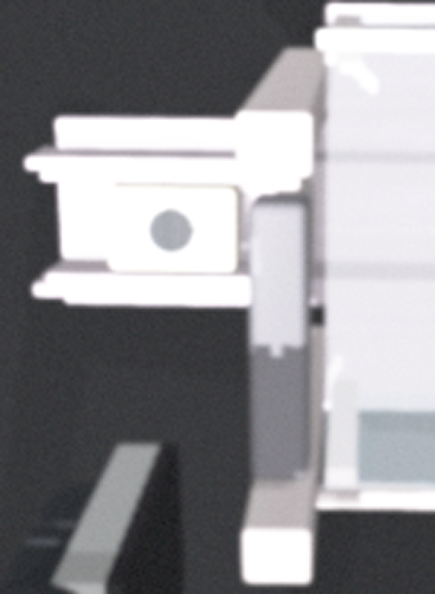

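```bash
python3 - <<'E'
from fit import *
W=load('w1'); c=lambda u,v:(190+u/2.9,145+v/2.9)
for n,u,v,z in [('postU',275,146,140),('postL',278,556,140),('bar',280,338,129),('barTop end',280,200,129),('barL',280,472,129),('wallU',28,162,28),('wallL',36,289,28),('window',171,230,28),('boxfarU',0,0,79)]: print(n,atz(W,*c(u,v),z),dep(W,*c(u,v)))
print(atz(W,458,152,79),atz(W,472,318,79),atz(W,492,160,79))
print('push',[atz(W,u,v,16) for u,v in [(0,212),(24,208),(9,150)]])
E
```

```text
postU [533.46366022 -65.65828793 140.        ] [533.43906484 -65.6467411  139.85120106]
postL [448.10862632 -63.15445049 140.        ] [447.53154845 -63.05964551 138.92955082]
bar [491.94931437 -64.39862148 129.        ] [492.73569086 -64.58692689 131.37469019]
barTop end [520.81513997 -65.41202175 129.        ] [520.70646807 -65.37327816 128.48385026]
barL [462.01955699 -63.33096996 129.        ] [462.74640719 -63.46441855 130.59327065]
wallU [511.66645435  12.76349411  28.        ] [511.59316569  12.8818351   27.58107154]
wallL [474.49133577  13.81766386  28.        ] [474.66226041  13.64589113  28.60148227]
window [491.35760395 -26.44620266  28.        ] [491.38411491 -26.46510463  28.11299755]
boxfarU [558.56644804   1.5258415   79.        ] [555.0585467   25.0881269   -1.29739383]
[ 550.99532534 -178.25560521   79.        ] [ 428.45788174 -198.22833935   79.        ] [ 545.43837029 -201.83375323   79.        ]
push [array([503.43485242, 193.10586728,  16.        ]), array([506.48672012, 170.48703084,  16.        ]), array([555.87256198, 173.682617  ,  16.        ])]
```

Call:
drive_tool(
  moves=[
    [[0, -0.2, -0.36], [0.14, 0, 0], 45],
    [[0.8, 0, 0], [0, 0, 0], 45],
    [[0, 0, 0], [0, 0, 0], 45],
  ],
)

```text
time_s: 2.12
eef_pos: [492.5, -69.2, 200.2]
orientation: [[-0.003, 0.999, -0.037], [0.002, -0.037, -0.999], [-1.0, -0.003, -0.002]]
contact_force: [-0.3, -0.2, 0.1]
width: 45.0
```

Call:
drive_tool(
  moves=[
    [[0.7, -0.02, -0.1], [-0.08, 0, 0], 45],
    [[0.6, 0, 0], [0, 0, 0], 45],
    [[0.3, 0, 0], [0, 0, 0], 45],
    [[0, 0, 0], [0, 0, 0], 45],
  ],
)

```text
time_s: 2.62
eef_pos: [496.8, -68.9, 123.8]
orientation: [[0.007, 0.999, -0.035], [-0.001, -0.035, -0.999], [-1.0, 0.007, 0.0]]
contact_force: [0.5, -0.2, 0.4]
width: 45.1
```

Call:
drive_tool(
  moves=[
    [[0.1, -0.1, -0.1], [0, 0, 0], 45],
    [[0, 0, 0], [0, 0, 0], 45],
  ],
)

```text
time_s: 2.88
eef_pos: [493.3, -64.5, 120.7]
orientation: [[0.011, 0.999, -0.037], [-0.001, -0.037, -0.999], [-1.0, 0.011, 0.001]]
contact_force: [-0.6, 0.8, 0.8]
width: 44.8
```

```bash
python3 - <<'E'
from h import *
snap('wrist','w2');s=manip.sense();print(s['eef_pos'],s['orientation'],s['contact_force'])
E
```

```text
[493.95880315 -64.6388153  121.04682757] [[ 0.01268372  0.9992534  -0.0364934 ]
 [-0.00156194 -0.0364765  -0.99933329]
 [-0.99991834  0.01273226  0.00109811]] [ 0.23414465 -0.27417381  1.05833537]
```

View pics/w2.png

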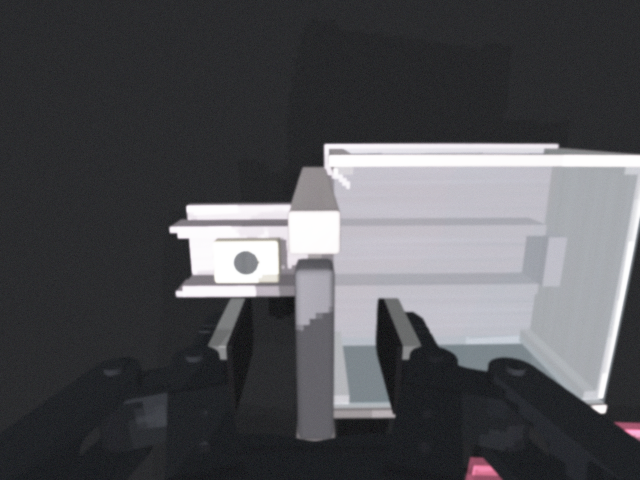

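Call:
drive_tool(
  moves=[
    [[0, -0.03, 0], [0, 0, -0.15], 0],
    [[0, 0, 0], [0, 0, 0], 0],
    [[0, 0, 0], [0, 0, 0], 0],
    [[0, 0, 0], [0, 0, 0], 0],
  ],
  squeeze=60,
)

```text
time_s: 3.42
eef_pos: [493.0, -64.6, 122.0]
orientation: [[0.001, 0.999, -0.035], [-0.002, -0.035, -0.999], [-1.0, 0.001, 0.002]]
contact_force: [-0.2, 0.4, 0.2]
width: 10.7
```

Call:
drive_tool(
  moves=[
    [[-0.2, 0, 0], [0, 0, 0], 0],
    [[-0.25, 0, 0], [0, 0, 0], 0],
    [[-0.25, 0, 0], [0, 0, 0], 0],
  ],
)

```text
time_s: 3.8
eef_pos: [493.0, -64.6, 156.5]
orientation: [[-0.001, 0.999, -0.035], [-0.001, -0.035, -0.999], [-1.0, -0.001, 0.001]]
contact_force: [3.5, 0.0, -10.0]
width: 10.6
```

Call:
drive_tool(
  moves=[
    [[-0.25, 0, 0], [0, 0, 0], 0],
    [[-0.25, 0, 0], [0, 0, 0], 0],
    [[-0.1, 0, 0], [0, 0, 0], 0],
    [[0, 0, 0], [0, 0, 0], 0],
  ],
)

```text
time_s: 4.3
eef_pos: [493.0, -64.6, 189.9]
orientation: [[0.001, 0.999, -0.035], [-0.002, -0.035, -0.999], [-1.0, 0.001, 0.002]]
contact_force: [2.6, -0.8, -8.4]
width: 10.9
```

Call:
drive_tool(
  moves=[
    [[0, 0, 0], [0, 0, 0], 45],
    [[0, 0, 0], [0, 0, 0], 45],
    [[0, 0, 0], [0, 0, 0], 45],
    [[-0.8, 0, 0], [0, 0, 0], 45],
    [[-0.4, 0, 0], [0, 0, 0], 45],
    [[0, 0, -1], [0, 0, 0], 45],
    [[0, 0, -1], [0, 0, 0], 45],
    [[0, 0, -1], [0, 0, 0], 45],
  ],
)

```text
time_s: 5.3
eef_pos: [498.9, 86.3, 254.7]
orientation: [[0.003, 0.999, -0.044], [-0.001, -0.044, -0.999], [-1.0, 0.003, 0.001]]
contact_force: [0.0, -0.3, 0.8]
width: 45.0
```

```bash
python3 - <<'E'
from h import *
snap('side','s3');snap('wrist','w3');s=manip.sense();print(s['eef_pos'],s['orientation'],s['contact_force'])
a=cv2.imread('pics/s3.png');cv2.imwrite('pics/s3c.png',cv2.resize(a[130:350,60:420],None,fx=2.2,fy=2.2))
E
```

```text
[498.82457394  88.89845565 254.45464949] [[ 2.16810032e-03  9.99263736e-01 -3.83051702e-02]
 [ 4.05994616e-04 -3.83061367e-02 -9.99265968e-01]
 [-9.99997567e-01  2.15095717e-03 -4.88747244e-04]] [-1.47008164 -1.63769019  0.9044116 ]
```

View pics/s3c.png

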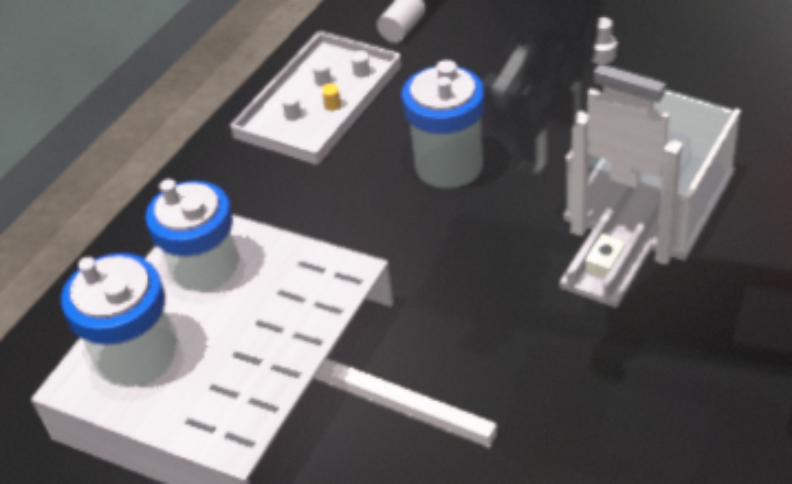

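View pics/w3.png

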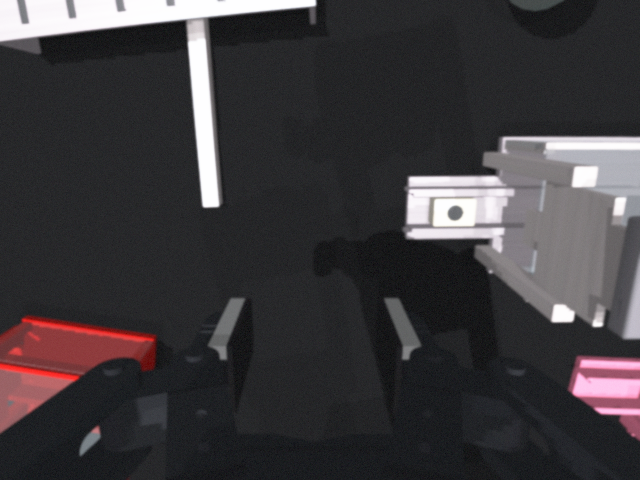

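```bash
python3 - <<'E'
from fit import *
import cv2
W=load('w3');a=cv2.imread('pics/w3.png');cv2.imwrite('pics/c5.png',cv2.resize(a[0:220,140:340],None,fx=2.7,fy=2.7,interpolation=cv2.INTER_CUBIC))
E
```

```text
(no output)
```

View pics/c5.png

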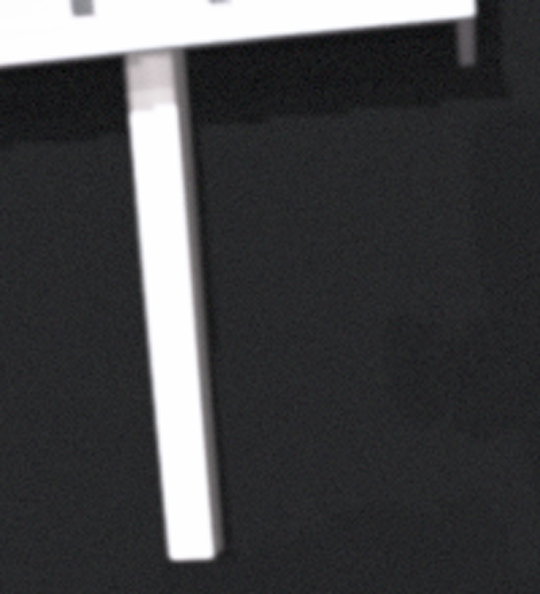

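```bash
python3 - <<'E'
from fit import *
W=load('w3');c=lambda u,v:(140+u/2.7,v/2.7)
for n,u,v,z in [('tipL',168,558,16),('tipR',214,557,16),('L',130,115,16),('R',178,110,16),('riser R',475,12,55),('riser L',0,66,55)]: print(n,atz(W,*c(u,v),z),dep(W,*c(u,v)))
t=(atz(W,*c(168,558),16)+atz(W,*c(214,557),16))/2;b=(atz(W,*c(130,115),16)+atz(W,*c(178,110),16))/2
print(t,b,np.degrees(np.arctan2(*(b-t)[[1,0]])))
E
```

```text
tipL [503.22615217 192.27323653  16.        ] [500.1433797  197.22909117  -1.62685669]
tipR [502.92100961 177.1491127   16.        ] [500.23306457 180.81938916   0.70343636]
L [637.22975295 189.43089851  16.        ] [637.15714606 189.32656144  16.38161615]
R [637.85620171 174.9180525   16.        ] [638.93682031 176.23449328  10.37085841]
riser R [650.46636805  86.02047675  55.        ] [664.72505313  85.49259581  -1.30424466]
riser L [643.82151544 212.16512843  55.        ] [644.58645453 213.39711251  51.71676839]
[503.07358089 184.71117461  16.        ] [637.54297733 182.1744755   16.        ] -1.0807285477554263
```

Call:
drive_tool(
  moves=[
    [[0.6, 0.96, -0.9], [-0.22, 0, 0], 40],
    [[0.6, 0.96, -0.9], [0, 0, 0], 40],
    [[0.6, 0, 0], [0, 0, 0], 40],
    [[0.6, 0, 0], [0, 0, 0], 40],
    [[0, 0, 0], [0, 0, 0], 40],
  ],
)

```text
time_s: 6.02
eef_pos: [587.4, 163.3, 141.1]
orientation: [[0.005, 1.0, -0.018], [-0.002, -0.018, -1.0], [-1.0, 0.005, 0.002]]
contact_force: [0.3, -1.0, 0.8]
width: 39.8
```

Call:
drive_tool(
  moves=[
    [[0.7, 0.15, -0.4], [0, 0, -0.05], 40],
    [[0.7, 0, 0], [0, 0, 0], 40],
    [[0.3, 0, 0], [0, 0, 0], 40],
    [[0, 0, 0], [0, 0, 0], 40],
  ],
)

```text
time_s: 6.52
eef_pos: [600.3, 182.0, 60.9]
orientation: [[0.011, 1.0, -0.02], [0.0, -0.02, -1.0], [-1.0, 0.011, -0.001]]
contact_force: [-0.3, -0.1, 1.4]
width: 40.4
```

Call:
drive_tool(
  moves=[
    [[0.5, 0, -0.02], [0, 0, -0.1], 40],
    [[0.28, 0, 0], [0, 0, 0], 40],
    [[0, 0, 0], [0, 0, 0], 40],
    [[0, 0, 0], [0, 0, 0], 40],
  ],
)

```text
time_s: 7.02
eef_pos: [605.0, 183.2, 27.8]
orientation: [[0.013, 1.0, -0.021], [0.004, -0.021, -1.0], [-1.0, 0.013, -0.004]]
contact_force: [0.2, -0.1, 0.3]
width: 40.5
```

```bash
python3 - <<'E'
from h import *
snap('wrist','w4');s=manip.sense();print(s['eef_pos'],s['contact_force'])
E
```

```text
[604.97745867 183.28234381  27.8639144 ] [ 0.07223209 -0.3709554  -0.15401099]
```

View pics/w4.png

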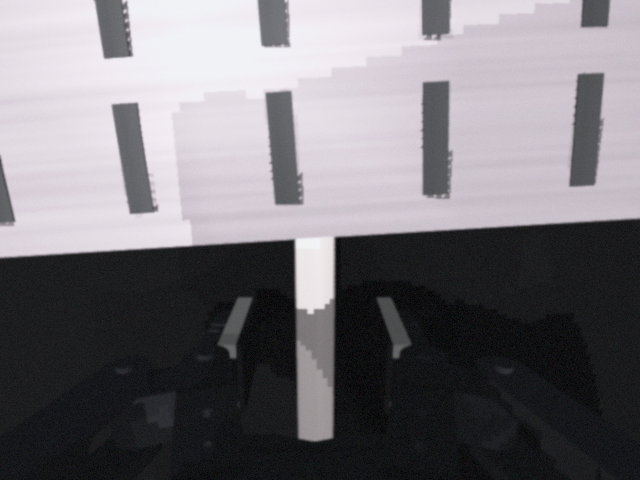

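Call:
drive_tool(
  moves=[
    [[0.2, 0, 0], [0, 0.04, -0.15], 40],
    [[0, 0, 0], [0, 0, 0], 40],
  ],
)

```text
time_s: 7.32
eef_pos: [605.6, 183.5, 18.3]
orientation: [[0.001, 1.0, -0.021], [0.008, -0.021, -1.0], [-1.0, 0.001, -0.008]]
contact_force: [0.7, 0.2, -0.5]
width: 39.7
```

Call:
drive_tool(
  moves=[
    [[0.02, 0, 0], [0, -0.1, 0], 0],
    [[0, 0, 0], [0, 0, 0], 0],
    [[0, 0, 0], [0, 0, 0], 0],
    [[0, 0, 0], [0, 0, 0], 0],
    [[0, 0, 0], [0, 0, 0], 0],
  ],
  squeeze=60,
)

```text
time_s: 7.95
eef_pos: [605.7, 183.6, 17.3]
orientation: [[0.001, 1.0, -0.021], [-0.001, -0.021, -1.0], [-1.0, 0.001, 0.001]]
contact_force: [0.5, 0.3, 0.2]
width: 12.2
```

Call:
drive_tool(
  moves=[
    [[-0.12, 0, 0], [0, 0, 0], 0],
    [[0, -0.3, 0], [0, 0, 0], 0],
    [[0, -0.6, 0], [0, 0, 0], 0],
    [[0, -0.6, 0], [0, 0, 0], 0],
    [[0, -0.6, 0], [0, 0, 0], 0],
    [[0, -0.6, 0], [0, 0, 0], 0],
    [[0, -0.6, 0], [0, 0, 0], 0],
    [[0, 0, 0], [0, 0, 0], 0],
  ],
)

```text
time_s: 8.95
eef_pos: [427.2, 185.4, 23.5]
orientation: [[-0.006, 1.0, -0.021], [-0.003, -0.021, -1.0], [-1.0, -0.006, 0.003]]
contact_force: [0.6, 0.7, -0.0]
width: 12.0
```

```bash
python3 - <<'E'
from h import *
snap('side','s5')
E
```

```text
(no output)
```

View pics/s5.png

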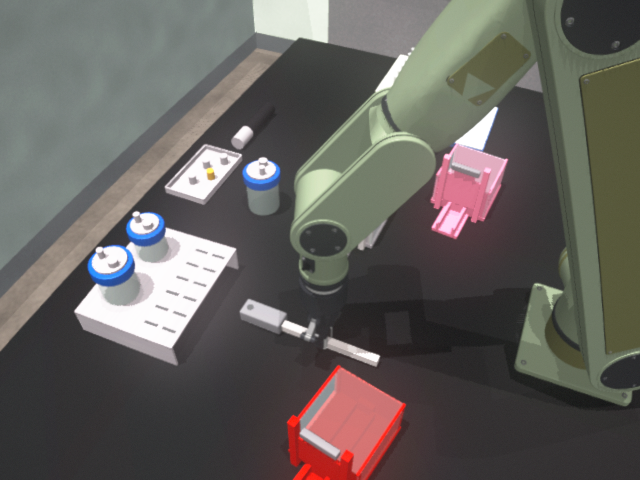

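Call:
drive_tool(
  moves=[
    [[-0.6, 0.3, 0], [0, 0, 0], 0],
    [[-0.3, 0.3, 0], [-1, 0, 0], 0],
    [[0, 0, 0], [-1, 0, 0], 0],
    [[0, 0, 0], [-1, 0, 0], 0],
    [[0, 0, 0], [-1, 0, 0], 0],
    [[0, 0, 0], [-1, 0, 0], 0],
    [[0, 0, 0], [-1, 0, 0], 0],
    [[0, 0, 0], [-1, 0, 0], 0],
  ],
)

```text
time_s: 10.0
eef_pos: [467.5, 186.1, 72.2]
orientation: [[0.008, 0.821, 0.571], [0.001, 0.571, -0.821], [-1.0, 0.007, 0.003]]
contact_force: [-0.6, 0.0, -1.2]
width: 12.0
```

Call:
drive_tool(
  moves=[
    [[0, 0, 0], [-1, 0, 0], 0],
    [[0, 0, 0], [-1, 0, 0], 0],
    [[0, 0, 0], [-1, 0, 0], 0],
    [[0, 0, 0], [-1, 0, 0], 0],
    [[0, 0, 0], [-1, 0, 0], 0],
    [[0, 0, 0], [-1, 0, 0], 0],
    [[0, 0, 0], [-1, 0, 0], 0],
    [[0, 0, 0], [-1, 0, 0], 0],
  ],
)

```text
time_s: 11.0
eef_pos: [475.1, 186.4, 73.7]
orientation: [[0.018, 0.241, 0.97], [0.004, 0.97, -0.242], [-1.0, 0.008, 0.017]]
contact_force: [0.3, -0.1, -1.5]
width: 12.2
```

Call:
drive_tool(
  moves=[
    [[0, 0, 0], [-1, 0.1, 0], 0],
    [[0, 0, 0], [-1, 0.1, 0], 0],
    [[0, 0, 0], [-0.4, 0, 0], 0],
    [[0, -0.5, 0.2], [0, 0, 0], 0],
    [[0, -0.4, 0.2], [0, 0, 0], 0],
    [[0, 0, 0], [0, 0, 0], 0],
  ],
)

```text
time_s: 11.75
eef_pos: [500.2, 140.2, 74.6]
orientation: [[0.009, 0.027, 1.0], [0.009, 1.0, -0.027], [-1.0, 0.009, 0.009]]
contact_force: [0.1, 0.4, -1.3]
width: 12.3
```

```bash
python3 - <<'E'
from h import *
snap('side','s6');snap('wrist','w6');snap('scene','sc6');s=manip.sense();print(s['eef_pos'],s['orientation'],s['joint_pos'])
E
```

```text
[498.91456786 141.44395568  74.37118748] [[ 0.00770985  0.02517014  0.99965345]
 [ 0.00887216  0.99964209 -0.02523828]
 [-0.99993092  0.00906367  0.00748378]] [0.25015119 0.40174299 1.9318132  0.00933707 0.7983917  0.2688752 ]
```

View pics/s6.png

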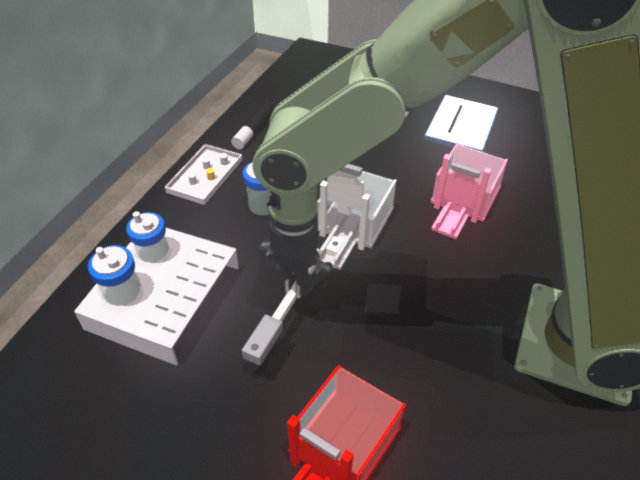

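View pics/w6.png

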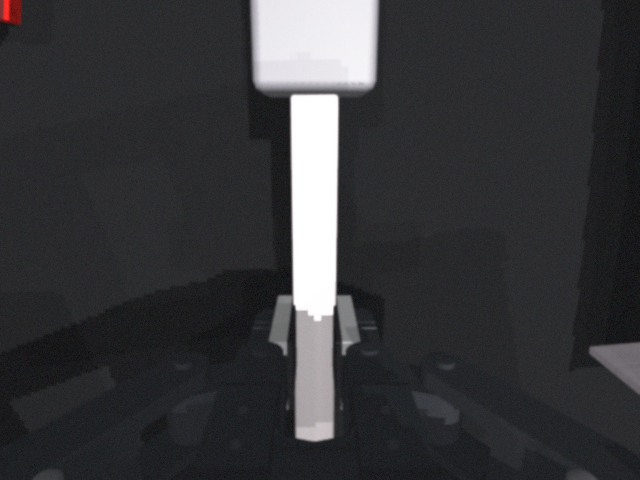

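View pics/sc6.png

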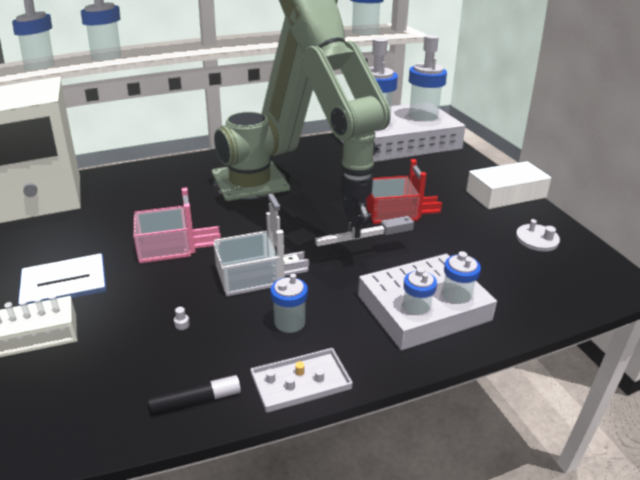

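Call:
drive_tool(
  moves=[
    [[0.5, 0, -0.03], [0, 0.09, -0.1], 0],
    [[0.4, 0, 0], [0, 0, 0], 0],
    [[0.1, 0, 0], [0, 0, 0], 0],
    [[0, 0, 0], [0, 0, 0], 0],
  ],
)

```text
time_s: 12.4
eef_pos: [497.9, 144.4, 24.2]
orientation: [[0.002, 0.022, 1.0], [0.001, 1.0, -0.022], [-1.0, 0.001, 0.002]]
contact_force: [-0.0, 0.3, -0.6]
width: 12.3
```

Call:
drive_tool(
  moves=[
    [[0.12, 0, 0], [0, 0, 0], 0],
    [[0.02, 0, 0], [0, 0, 0], 0],
    [[0, 0, 0], [0, 0, 0], 40],
    [[0, 0, 0], [0, 0, 0], 40],
    [[0, 0, 0], [0, 0, 0], 60],
    [[-0.5, 0, 0], [0, 0, 0], 70],
    [[-0.9, 0, 0], [0, 0, 0], 70],
    [[0, 0, 0], [0, 0, 0], 70],
  ],
)

```text
time_s: 13.4
eef_pos: [499.1, 144.8, 90.6]
orientation: [[0.006, 0.023, 1.0], [0.003, 1.0, -0.023], [-1.0, 0.003, 0.006]]
contact_force: [-0.2, 0.1, -0.1]
width: 69.9
```

```bash
python3 - <<'E'
from h import *
snap('wrist','w7');s=manip.sense();print(s['eef_pos'],s['orientation'])
E
```

```text
[497.55574601 144.44179909  88.79744415] [[ 0.00187829  0.02243727  0.99974649]
 [ 0.00148192  0.99974709 -0.02244007]
 [-0.99999714  0.0015237   0.00184456]]
```

View pics/w7.png

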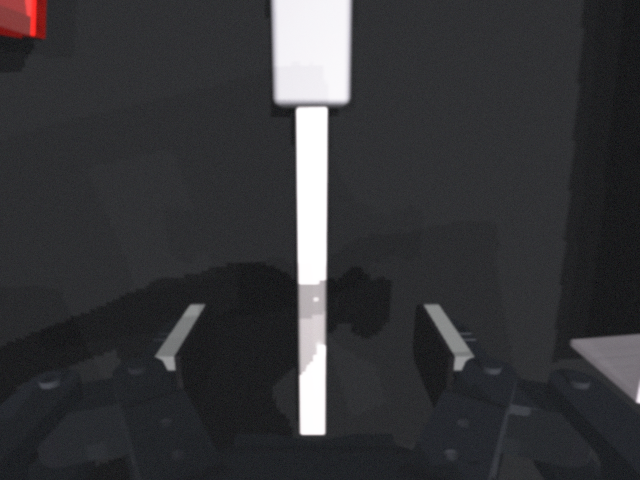

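```bash
python3 - <<'E'
from h import *
W=load('w7')
a=(atz(W,296.5,115,16)+atz(W,327.5,115,16))/2; b=(atz(W,300.5,430,16)+atz(W,325.5,430,16))/2
print(a,b,np.degrees(np.arctan2(*(a-b)[[1,0]])))
h=(atz(W,274,90,26)+atz(W,351,90,26))/2;print('handle',h, atz(W,274,90,26),atz(W,351,90,26)); h2=(atz(W,273,15,26)+atz(W,351,15,26))/2;print(h2);print('shoulder',atz(W,312,104,26),atz(W,312,108,16))
E
```

```text
[500.31494554 219.05320749  16.        ] [496.7149058  47.2610235  16.       ] 88.7994977864789
handle [500.77795745 229.20388296  26.        ] [484.16670302 229.58019418  26.        ] [517.38921188 228.82757175  26.        ]
[501.27787184 258.97505803  26.        ]
shoulder [500.41566799 223.39430946  26.        ] [500.38834453 222.14166543  16.        ]
```

Call:
drive_tool(
  moves=[
    [[0, 0.9, 0.02], [0, 0, 0], 65],
    [[0, 0.9, 0], [0, 0, 0], 65],
    [[0.3, 0.68, 0], [0, 0, 0], 65],
    [[0.5, 0, 0], [0, 0, 0], 65],
    [[0.3, 0, 0], [0, 0, 0], 65],
    [[0, 0, 0], [0, 0, 0], 65],
  ],
)

```text
time_s: 14.2
eef_pos: [497.7, 269.8, 25.8]
orientation: [[-0.008, 0.024, 1.0], [-0.003, 1.0, -0.024], [-1.0, -0.004, -0.008]]
contact_force: [0.3, 0.4, -0.2]
width: 65.1
```

Call:
drive_tool(
  moves=[
    [[0.15, 0, 0.07], [0, -0.09, 0.03], 65],
    [[0, 0, 0], [0, 0, 0], 65],
  ],
)

```text
time_s: 14.45
eef_pos: [502.0, 269.1, 18.4]
orientation: [[0.001, 0.026, 1.0], [-0.0, 1.0, -0.026], [-1.0, -0.0, 0.001]]
contact_force: [-0.0, -0.6, -1.0]
width: 65.2
```

```bash
python3 - <<'E'
from h import *
snap('wrist','w8');s=manip.sense();print(s['eef_pos'],s['orientation'],s['contact_force'])
E
```

```text
[502.26146244 269.28461835  18.85162104] [[ 2.14238624e-03  2.55103265e-02  9.99672263e-01]
 [-2.51609925e-06  9.99674557e-01 -2.55103796e-02]
 [-9.99997705e-01  5.21378117e-05  2.14175320e-03]] [ 0.35327598  0.29198426 -0.4491867 ]
```

View pics/w8.png

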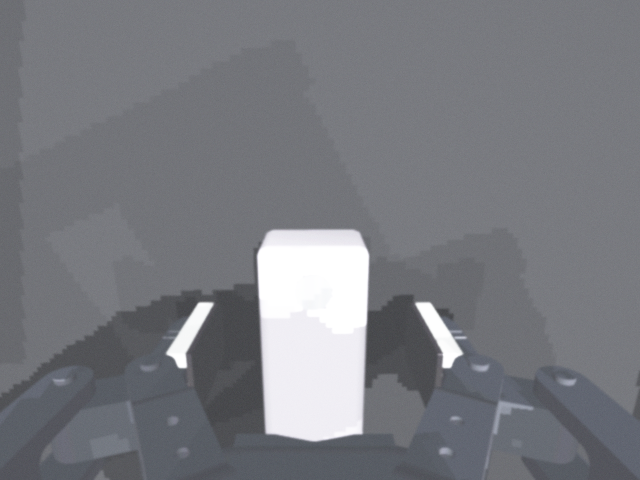

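Handle centred between the pads. Grip.

Call:
drive_tool(
  moves=[
    [[0, 0, 0], [0, 0, 0], 0],
    [[0, 0, 0], [0, 0, 0], 0],
    [[0, 0, 0], [0, 0, 0], 0],
    [[0, 0, 0], [0, 0, 0], 0],
    [[-0.2, 0, 0], [0, 0, 0], 0],
    [[0, 0, 0], [0, 0, 0], 0],
  ],
  squeeze=80,
)

```text
time_s: 15.25
eef_pos: [503.1, 269.4, 31.3]
orientation: [[0.005, 0.026, 1.0], [0.002, 1.0, -0.026], [-1.0, 0.002, 0.005]]
contact_force: [0.4, -0.5, -0.9]
width: 32.4
```

```bash
python3 - <<'E'
from h import *
d=snap('side','s9');snap('wrist','w9');s=manip.sense();print(s['eef_pos'],s['orientation'],s['contact_force'],s['width'])
a=cv2.imread('pics/s9.png');cv2.imwrite('pics/s9c.png',cv2.resize(a[170:350,220:410],None,fx=3.3,fy=3.3,interpolation=cv2.INTER_CUBIC))
E
```

```text
[502.41807414 269.1042007   30.51961496] [[ 3.10913229e-03  2.62625858e-02  9.99650244e-01]
 [ 6.74774116e-04  9.99654793e-01 -2.62648040e-02]
 [-9.99994939e-01  7.56198860e-04  3.09033768e-03]] [ 0.3883603   0.12572093 -0.97664113] 32.11318620699386
```

View pics/s9c.png

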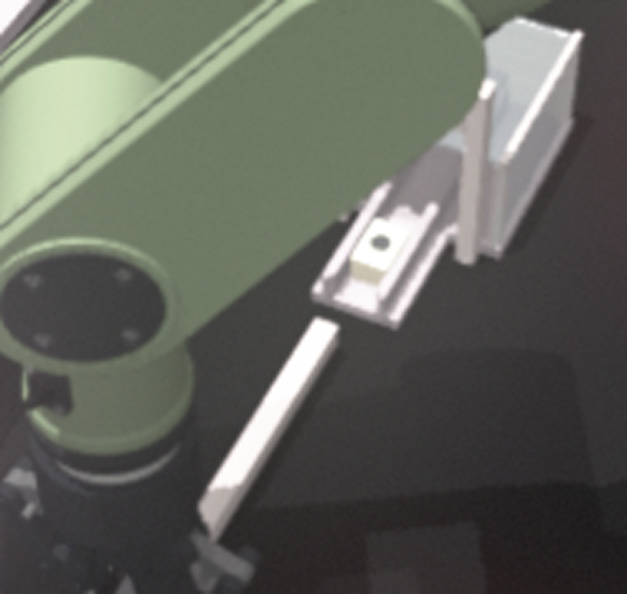

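```bash
python3 - <<'E'
from h import *
W=load('s9');c=lambda u,v:(220+u/3.3,170+v/3.3)
for u,v,z in [(315,320,27),(338,326,27),(200,500,27),(235,488,27),(312,290,8),(398,325,8)]: print((u,v),atz(W,*c(u,v),z),dep(W,*c(u,v)))
E
```

```text
(315, 320) [502.90536008  44.81477635  27.        ] [502.86401816  44.90915507  27.11821053]
(338, 326) [488.89551315  43.6790242   27.        ] [4.97741821e+02 2.24218483e+01 4.20742112e-01]
(200, 500) [507.85633853 186.26119086  27.        ] [507.12353637 187.55440397  29.06014023]
(235, 488) [494.12824573 171.59226015  27.        ] [493.40730672 172.96430086  29.1257788 ]
(312, 290) [520.81436614   8.48372603   8.        ] [519.53220932  11.39177023  11.53194097]
(398, 325) [463.02449478  13.5038781    8.        ] [466.0279346    5.17730254  -2.18623056]
```

Call:
drive_tool(
  moves=[
    [[0.04, -0.2, -0.04], [0, 0, 0], 0],
    [[0, -0.25, 0], [0, 0, 0], 0],
    [[0, 0, 0], [0, 0, 0], 0],
  ],
)

```text
time_s: 15.72
eef_pos: [499.0, 244.5, 27.8]
orientation: [[0.002, 0.026, 1.0], [-0.0, 1.0, -0.026], [-1.0, -0.0, 0.002]]
contact_force: [0.0, -0.4, -0.4]
width: 32.2
```

```bash
python3 - <<'E'
from h import *
d=snap('side','s10');s=manip.sense();print(s['eef_pos'],s['orientation'],s['contact_force'],s['width'])
a=cv2.imread('pics/s10.png');cv2.imwrite('pics/s10c.png',cv2.resize(a[170:350,220:410],None,fx=3.3,fy=3.3,interpolation=cv2.INTER_CUBIC))
E
```

```text
[499.12341184 244.94963089  27.88597578] [[ 1.89295583e-03  2.61339332e-02  9.99656658e-01]
 [ 2.50861554e-05  9.99658448e-01 -2.61340275e-02]
 [-9.99998208e-01  7.45481021e-05  1.89165369e-03]] [-0.53598216  0.61827326  0.06864506] 32.38736426927871
```

View pics/s10c.png

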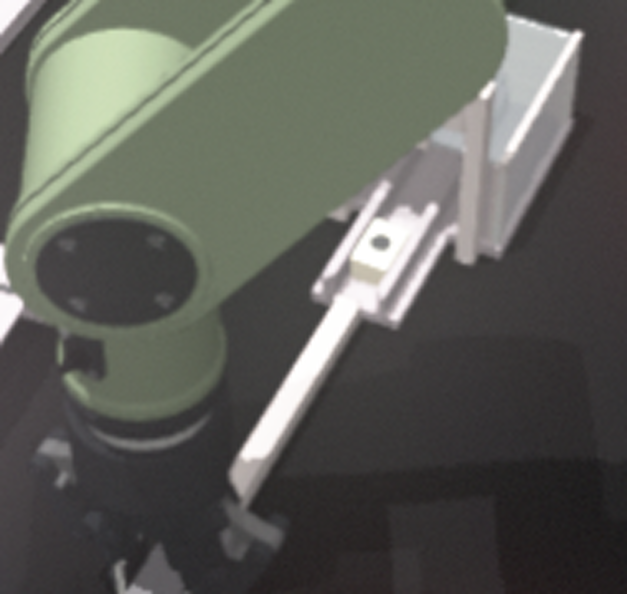

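Call:
drive_tool(
  moves=[
    [[-0.03, -0.25, 0], [0, 0, 0], 0],
    [[0, -0.25, 0], [0, 0, 0], 0],
    [[0, 0, 0], [0, 0, 0], 0],
  ],
)

```text
time_s: 16.15
eef_pos: [498.6, 218.1, 29.6]
orientation: [[0.002, 0.026, 1.0], [0.0, 1.0, -0.026], [-1.0, 0.0, 0.002]]
contact_force: [-1.0, -0.2, -1.9]
width: 32.2
```

```bash
python3 - <<'E'
from h import *
d=snap('side','s11');s=manip.sense();print(s['eef_pos'],s['orientation'],s['contact_force'],s['width'])
a=cv2.imread('pics/s11.png');cv2.imwrite('pics/s11c.png',cv2.resize(a[170:350,220:410],None,fx=3.3,fy=3.3,interpolation=cv2.INTER_CUBIC))
E
```

```text
[498.74574873 218.5656365   29.58818388] [[ 2.47770510e-03  2.58448235e-02  9.99662896e-01]
 [ 2.50299695e-04  9.99665917e-01 -2.58455220e-02]
 [-9.99996899e-01  3.14252900e-04  2.47040839e-03]] [-0.31297773 -0.31423239 -0.81693943] 32.40207337949188
```

View pics/s11c.png

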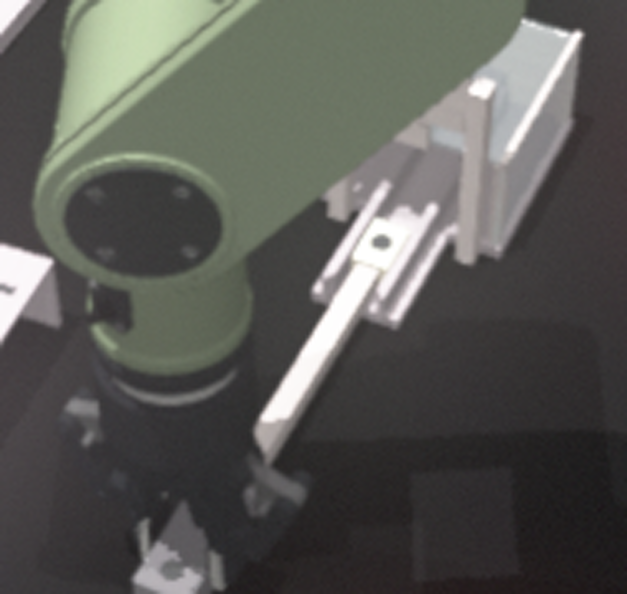

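Call:
drive_tool(
  moves=[
    [[0, -0.2, 0], [0, 0, 0], 0],
    [[0, -0.25, 0], [0, 0, 0], 0],
    [[0, -0.25, 0], [0, 0, 0], 0],
    [[0, -0.25, 0], [0, 0, 0], 0],
    [[0, -0.25, 0], [0, 0, 0], 0],
  ],
)

```text
time_s: 16.82
eef_pos: [497.3, 155.4, 29.6]
orientation: [[0.003, 0.025, 1.0], [0.001, 1.0, -0.025], [-1.0, 0.001, 0.003]]
contact_force: [-0.9, 0.1, -1.9]
width: 32.3
```

Call:
drive_tool(
  moves=[
    [[0, -0.25, 0], [0, 0, 0], 0],
    [[0, -0.25, 0], [0, 0, 0], 0],
    [[0, -0.25, 0], [0, 0, 0], 0],
    [[0, -0.2, 0], [0, 0, 0], 0],
    [[0, 0, 0], [0, 0, 0], 0],
  ],
)

```text
time_s: 17.45
eef_pos: [495.9, 103.3, 29.6]
orientation: [[0.003, 0.027, 1.0], [0.001, 1.0, -0.027], [-1.0, 0.001, 0.003]]
contact_force: [0.4, -0.1, -0.4]
width: 32.4
```

```bash
python3 - <<'E'
from h import *
s=manip.sense();print(s['eef_pos'],s['contact_force'])
for n in ['side','scene']:
  snap(n,n+'12')
a=cv2.imread('pics/side12.png');b=cv2.imread('pics/scene12.png')
cv2.imwrite('pics/s12c.png',np.hstack([cv2.resize(a[140:300,270:410],None,fx=2.8,fy=2.8),cv2.resize(b[190:350,200:340],None,fx=2.8,fy=2.8)]))
E
```

```text
[495.87596383 103.29333006  29.64586127] [ 0.3616482  -0.08746887 -0.38547951]
```

View pics/s12c.png

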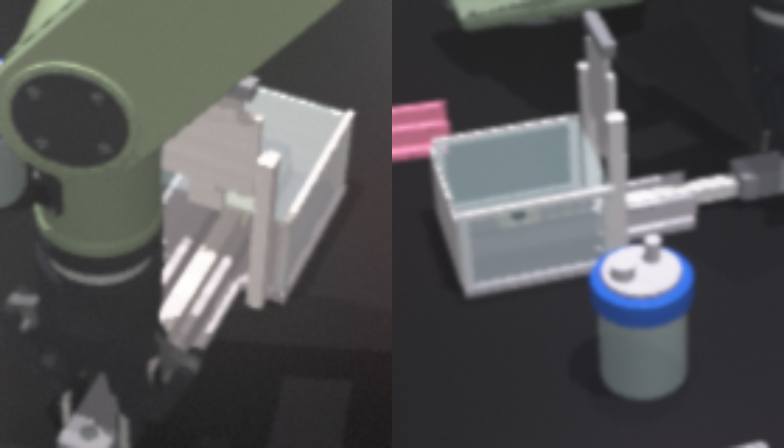

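Call:
drive_tool(
  moves=[
    [[0, -0.2, 0], [0, 0, 0], 0],
    [[0, -0.2, 0], [0, 0, 0], 0],
    [[0, 0, 0], [0, 0, 0], 0],
  ],
)

```text
time_s: 17.92
eef_pos: [495.5, 83.3, 29.6]
orientation: [[0.003, 0.024, 1.0], [0.001, 1.0, -0.024], [-1.0, 0.001, 0.003]]
contact_force: [0.1, -0.3, -0.3]
width: 32.2
```

Call:
drive_tool(
  moves=[
    [[0, -0.08, 0], [0, 0, 0], 0],
  ],
)

```text
time_s: 18.05
eef_pos: [495.5, 79.2, 29.6]
orientation: [[0.004, 0.024, 1.0], [0.001, 1.0, -0.024], [-1.0, 0.001, 0.003]]
contact_force: [-0.1, 0.9, -0.6]
width: 32.0
```

Call:
drive_tool(
  moves=[
    [[0, -0.06, 0], [0, 0, 0], 0],
  ],
)

```text
time_s: 18.18
eef_pos: [495.4, 76.1, 29.6]
orientation: [[0.003, 0.024, 1.0], [0.001, 1.0, -0.024], [-1.0, 0.001, 0.003]]
contact_force: [-0.0, 0.7, -0.6]
width: 32.3
```

Call:
drive_tool(
  moves=[
    [[0, -0.06, 0], [0, 0, 0], 0],
  ],
)

```text
time_s: 18.3
eef_pos: [495.3, 72.9, 29.7]
orientation: [[0.004, 0.024, 1.0], [0.001, 1.0, -0.024], [-1.0, 0.001, 0.004]]
contact_force: [0.4, 0.8, -0.5]
width: 32.1
```

Call:
drive_tool(
  moves=[
    [[0, -0.06, 0], [0, 0, 0], 0],
  ],
)

```text
time_s: 18.42
eef_pos: [496.2, 71.9, 30.0]
orientation: [[0.006, 0.028, 1.0], [0.005, 1.0, -0.028], [-1.0, 0.006, 0.006]]
contact_force: [0.1, 19.8, 0.2]
width: 32.3
```

Call:
drive_tool(
  moves=[
    [[0, -0.05, 0], [0, 0, 0], 0],
  ],
)

```text
time_s: 18.55
eef_pos: [497.0, 71.9, 30.4]
orientation: [[0.008, 0.031, 0.999], [0.01, 0.999, -0.031], [-1.0, 0.01, 0.008]]
contact_force: [-0.0, 15.2, 0.1]
width: 32.7
```

Call:
drive_tool(
  moves=[
    [[0, 0.1, -0.02], [-0.1, 0.08, -0.1], 0],
    [[0, 0.2, 0], [0, 0, 0], 0],
    [[0, 0.3, 0], [0, 0, 0], 0],
    [[0, 0, 0], [0, 0, 0], 0],
  ],
)

```text
time_s: 19.05
eef_pos: [496.8, 103.8, 30.5]
orientation: [[0.001, 0.021, 1.0], [0.001, 1.0, -0.021], [-1.0, 0.001, 0.001]]
contact_force: [-0.1, 0.7, -0.6]
width: 32.3
```

```bash
python3 - <<'E'
from h import *
s=manip.sense();print(s['eef_pos'],s['contact_force'])
snap('scene','scene13');snap('wrist','w13')
b=cv2.imread('pics/scene13.png')
cv2.imwrite('pics/s13c.png',cv2.resize(b[200:330,200:340],None,fx=4.4,fy=4.4,interpolation=cv2.INTER_CUBIC))
E
```

```text
[496.7852733  103.81470973  30.51395196] [-0.0927936   0.66584278 -0.5900506 ]
```

View pics/s13c.png

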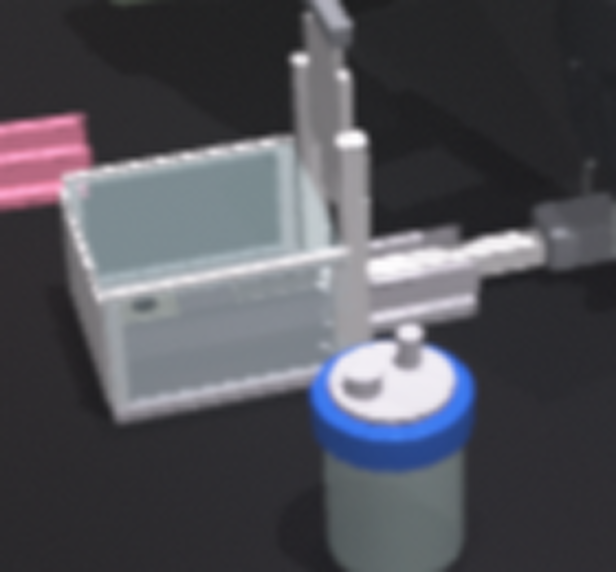

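```bash
python3 - <<'E'
from h import *
W=load('scene13'); print(atz(W,200+145/4.4,200+305/4.4,28))
o=np.array([490.6,-70.4]);print('expected',o+ -102*np.array([.0295,1]))
print(proj(W,[[487.6,-172.4,28]]))
E
```

```text
[ 491.18447902 -171.6947006    28.        ]
expected [ 487.591 -172.4  ]
[[232.31371757 268.54899914]]
```

Call:
drive_tool(
  moves=[
    [[0, 0.4, -0.01], [-0.05, 0, 0], 0],
    [[0, 0.4, 0], [0, 0, 0], 0],
    [[0, 0.4, 0], [0, 0, 0], 0],
    [[0, 0.4, 0], [0, 0, 0], 0],
    [[0, 0.4, 0], [0, 0, 0], 0],
    [[0, 0.4, 0], [0, 0, 0], 0],
    [[0, 0.4, 0], [0, 0, 0], 0],
    [[0, 0.4, 0], [0, 0, 0], 0],
  ],
)

```text
time_s: 20.15
eef_pos: [499.1, 267.6, 30.1]
orientation: [[-0.001, 0.021, 1.0], [-0.001, 1.0, -0.021], [-1.0, -0.001, -0.001]]
contact_force: [-0.3, 0.3, 0.1]
width: 32.4
```

Call:
drive_tool(
  moves=[
    [[0, 0.3, 0], [0, 0, 0], 0],
    [[0.16, 0, 0], [0, 0, 0], 0],
    [[0.03, 0, 0], [0, 0, 0], 0],
    [[0, 0, 0], [0, 0, 0], 0],
  ],
)

```text
time_s: 20.65
eef_pos: [499.2, 284.7, 20.2]
orientation: [[-0.001, 0.02, 1.0], [-0.001, 1.0, -0.02], [-1.0, -0.001, -0.001]]
contact_force: [-0.5, 2.2, 1.4]
width: 32.5
```

Call:
drive_tool(
  moves=[
    [[0.02, 0, 0], [0, 0, 0], 0],
    [[0, 0, 0], [0, 0, 0], 0],
  ],
)

```text
time_s: 20.9
eef_pos: [499.3, 284.2, 20.3]
orientation: [[-0.001, 0.021, 1.0], [-0.0, 1.0, -0.021], [-1.0, -0.0, -0.001]]
contact_force: [0.2, -0.9, -0.9]
width: 32.1
```

```bash
python3 - <<'E'
from h import *
s=manip.sense();print(s['eef_pos'],s['contact_force'])
snap('side','s14');snap('scene','scene14')
a=cv2.imread('pics/s14.png');b=cv2.imread('pics/scene14.png')
cv2.imwrite('pics/s14c.png',np.hstack([cv2.resize(a[230:380,200:350],None,fx=2.6,fy=2.6),cv2.resize(b[180:330,300:450],None,fx=2.6,fy=2.6)]))
E
```

```text
[499.25119939 284.19753515  20.32390191] [ 0.19628515 -0.86400349 -0.88530655]
```

View pics/s14c.png

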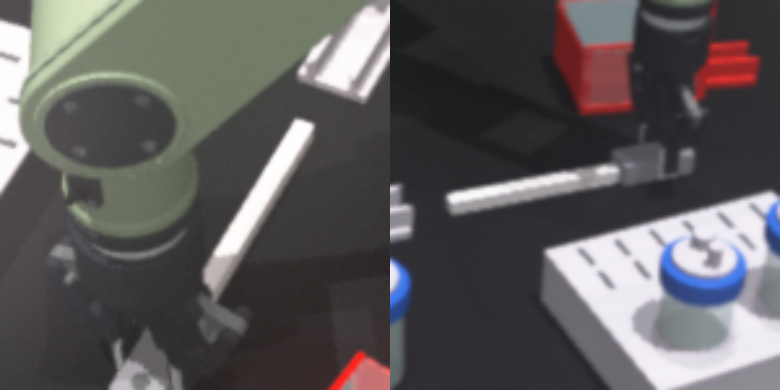

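Call:
drive_tool(
  moves=[
    [[0.04, 0, 0], [0, 0, 0], 0],
    [[0, 0, 0], [0, 0, 0], 0],
  ],
)

```text
time_s: 21.25
eef_pos: [499.4, 283.9, 20.5]
orientation: [[-0.001, 0.022, 1.0], [0.0, 1.0, -0.022], [-1.0, 0.0, -0.001]]
contact_force: [0.2, -0.1, -1.3]
width: 32.1
```

Call:
drive_tool(
  moves=[
    [[0.06, 0, 0], [0, 0, 0], 0],
  ],
)

```text
time_s: 21.38
eef_pos: [499.7, 284.0, 20.0]
orientation: [[0.0, 0.022, 1.0], [0.001, 1.0, -0.022], [-1.0, 0.001, 0.0]]
contact_force: [-9.0, -2.4, 35.7]
width: 32.3
```

Call:
drive_tool(
  moves=[
    [[-0.03, 0, 0], [0, 0, 0], 0],
    [[0, 0, 0], [0, 0, 0], 60],
    [[0, 0, 0], [0, 0, 0], 65],
    [[0, 0, 0], [0, 0, 0], 65],
    [[-0.5, 0, 0], [0, 0, 0], 70],
    [[-0.9, 0, 0], [0, 0, 0], 70],
    [[-1, 0, 0], [0, 0, 0], 70],
    [[-1, 0, 0], [0, 0, 0], 70],
  ],
)

```text
time_s: 22.38
eef_pos: [497.4, 282.0, 188.9]
orientation: [[-0.013, 0.023, 1.0], [-0.007, 1.0, -0.023], [-1.0, -0.007, -0.013]]
contact_force: [0.9, 0.1, 0.2]
width: 69.8
```

```bash
python3 - <<'E'
from h import *
s=manip.sense();print(s['eef_pos'],s['contact_force'],s['time_s'])
for n in ['side','scene','wrist']: snap(n,n+'15')
W=load('side15');S0=load('side0')
E
```

```text
[497.40821857 282.02293112 188.94114904] [0.9481723  0.08313135 0.1747704 ] 22.375
```

View pics/side15.png

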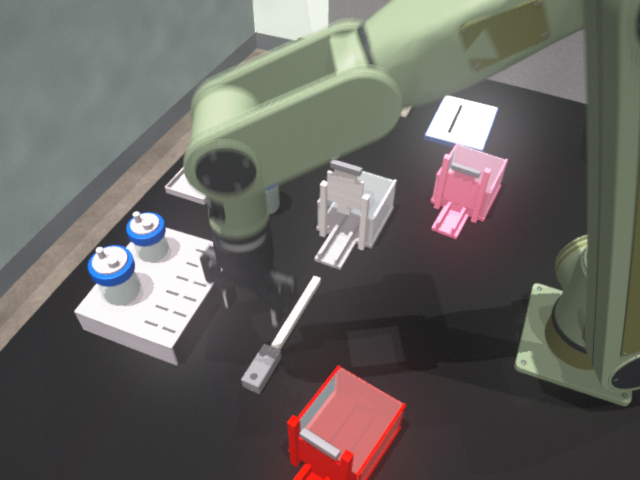

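View pics/scene15.png

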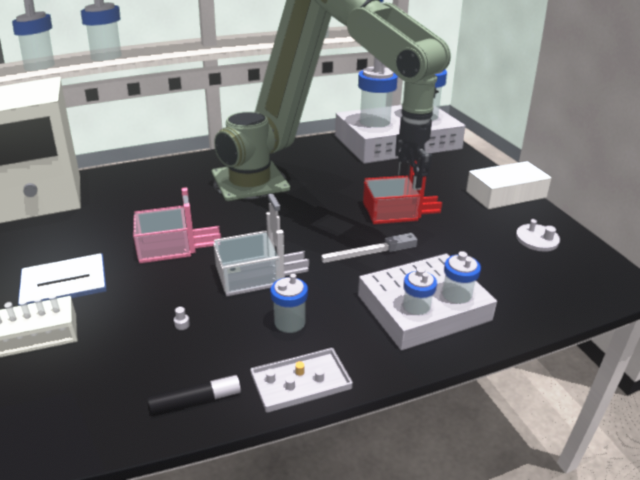

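View pics/wrist15.png

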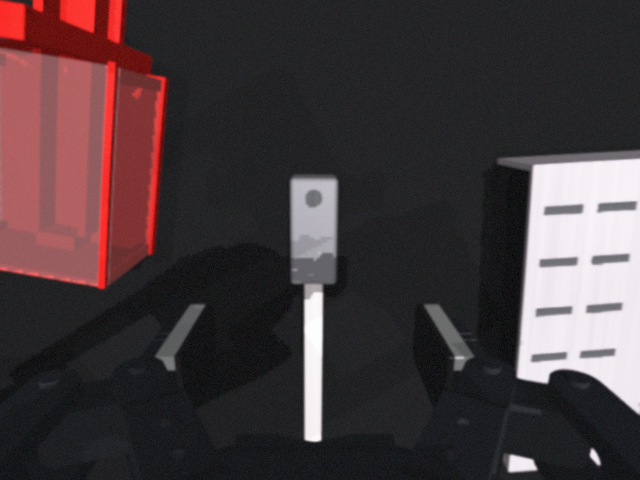

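```bash
python3 - <<'E'
from h import *
a=load('scene0');b=load('scene15')
A=a['pixels'].astype(int);B=b['pixels'].astype(int);D=np.abs(A-B).max(2)
for n,(x0,x1,y0,y1) in dict(jar=(268,312,274,334),fit=(170,192,304,332)).items(): print(n,D[y0:y1,x0:x1].mean(),(D[y0:y1,x0:x1]>40).sum())
p=cv2.imread('pics/scene15.png');cv2.imwrite('pics/f.png',cv2.resize(p[185:335,160:330],None,fx=4,fy=4,interpolation=cv2.INTER_CUBIC))
E
```

```text
jar 0.7928030303030303 0
fit 0.7467532467532467 0
```

View pics/f.png

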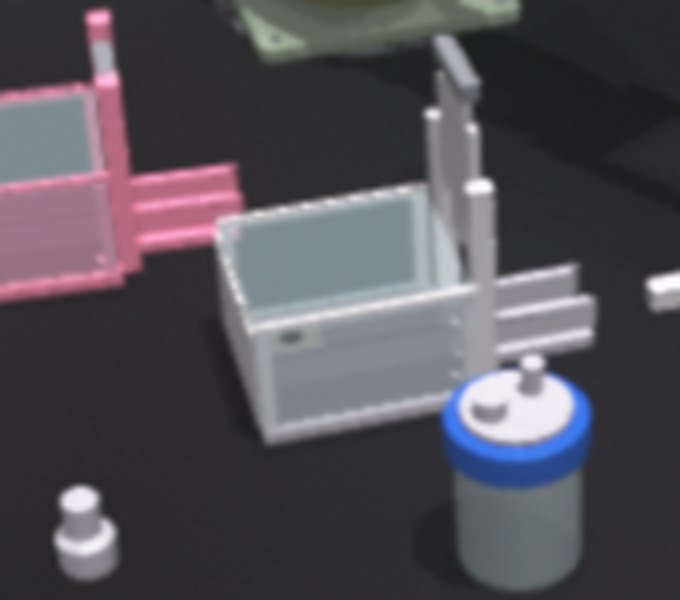

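```bash
python3 -c "
from rig import manip
print(manip.job_done())"
```

```text
the job is handed in; nothing more can be done
None
```

The job is done and handed in at about 22.6 s of the allowed 69 s.

- **Shutter:** I lifted it about 68 mm by its bar and let go. It stayed up by itself through to the last picture.
- **Pusher and cassette:** I drew the pusher out from under the riser by its blade, laid it down in line with the channel and took it by the handle. I then pushed the cassette in until the force jumped to about 20 N, at the position I had worked out for the stop.
- **Pusher back:** It was drawn out, laid flat on the bench and let go, with the gripper raised clear of it.

**Last checks:**
- The cassette's window is within about 1 px of where it should be when home. Measured along the feed just after the push, it was about 1 mm off. Sideways, that measurement was about 3.6 mm off, which is more than the channel allows. I put that down to the clear wall and the calibration.
- Jar and fitting look unchanged from the first picture: no pixel differs noticeably.
- **One rough spot:** when setting the pusher down I pressed it onto the bench with up to about 36 N for one row before opening the fingers. That was through the held pusher and below the limits.

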